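# Tuck the flashing under the birdhouse shingle and hold it down

## Robot

A 6-joint arm with a two-finger parallel gripper is mounted at the origin on a cart in front of the work surface, level with it; the furniture and walls round the work are solid. World frame = base frame: x ahead of the robot, y to its left, z up, the work surface at z = 0. Lengths are in m, angles in rad, forces in N, time in s.
With the tool pointing down it reaches from about 0.35 to 0.85 m from the base axis. Payload 8.1 kg.
Tool frame: the origin (TCP) lies on the mounting face of the last link; the fingertips stand 186 mm ahead of it and the grasp point (between the pads) lies 167 mm ahead of it; z points along the fingers, y is the line along which they close (so a half turn about z gives the same grasp; the last joint's range is limited). The gripper opens to 93 mm and grips with 3 to 60 N. Pads are 15 mm wide; open, the fingers measure 128 mm over their backs; the gripper's body (75 mm by 188 mm) begins 65 mm behind the grasp point.
Start: joints at [-1.304, 0.13, 1.488, -0, 1.523, -0.085], TCP at [0.207, -0.563, 0.405] pointing down, gripper open.
Joint ranges: [-2.96, 2.96], [-0.89, 2.26], [0.02, 2.5], [-1.34, 4.48], [0, 2.73], [-2.66, 2.66]. Speed limits (rad/s): [2.39, 2.39, 2.79, 3.14, 3.14, 3.14].

## Interface

Orientations are given as a rotation vector (axis times angle).
In Python, from plant import * gives the robot as it stands. The module is installed in compiled form; this text tells all that it offers.
- The arm moves only by the tool arm_command, never from a script. Its argument "increments" is a list of rows, each a list of 6 numbers: the shift along the tool's x, y, z in units of 0.2 m (1.0 is 0.2 m), then the turn, a rotation vector about the tool's x, y, z in units of pi rad (1.0 is pi rad). A call has exactly 5 rows; each row is the pose to reach, as a shift and turn from the pose commanded when the call began, along the tool's axes at that moment, turning the shorter way round; what a row does not reach only later rows make up. A row lasts 1/8 s, in which the tool goes at most 62.5 mm and 10.7 degrees, less where a joint would pass 70% of its speed; a pose out of reach is approached as far as the arm can. A call with a number of a shift or a turn outside -1 to 1 is refused whole. A call with a gripper value outside its range is refused whole. "fingers" is the closure, from -1 (fully open) to 1 (shut), set as the call begins (left out, the last holds). The fingers move at their own pace and stop on an object; "force" is the grip in N (left out, the last holds). Time passes only in rows, so rows that repeat a pose let the fingers close, or fill a call up. It gives the time, the measured TCP pose, the force, the opening and the grip force at its end, in the units of the state.
- read_state(): the state, without advancing time (a new reading comes with each control period).
- read_camera(name): name is "side" or "top"; returns a dict with "image" (420x560x3 uint8, red, green, blue), "fx", "fy", "cx", "cy" (pixels), "k1" (the pictures are not rectified: a ray, as slopes to the right and down, at radius r is drawn at 1 + k1 r^2 times it, then the intrinsics apply), "T" (4x4, takes a point from camera to world coordinates). Camera axes: x right, y down, z forward; pixel columns grow to the right and rows downward; lengths in m; the calibration is good to about 2 mm. A picture is of the moment at which its call begins. There is no depth.
- close_job(): hands the job in; it is judged then, once.
The state is a dict: "t": time; "q": joint angles; "dq": joint speeds; "joint_torque": joint torques, N m; "tool_pos": TCP position; "orientation": TCP orientation; "force": force on the tool from outside, world axes, zero at the start; "wrist_torque": the same for the moment, N m; "opening": finger opening in m; "gripper_force": force on a finger pad.
Only numpy, scipy, OpenCV 4.12 (cv2) and the standard library are available. Lean on these libraries where they do the work, as an engineer would, in place of code of your own. Each camera call takes 0.05 s, during which the arm holds its last target. There are 200 camera calls.

## Task

Pick up the copper flashing strip from the cork block and slide its plain edge under the lapped wooden shingle on the birdhouse roof, without lifting the shingle, until the edge butts against the batten underneath, centred and square to the roof. Then press the strip down flat on the roof, so that the sprung black bedding bar beneath it is fully down, and finish like that, still holding it pressed flat. Leave the glue bottle, the jar and the yellow paint pot where they stand.

Things in the scene. Friction and masses are not known exactly. Their poses are not given: they have to be found in the camera images.
- flashing: loose copper strip, 130 (x) x 58 (y) x 4 mm, about 80 g. Origin: centre of its underside; x points to the plain edge to be tucked, z up. On top of its -x end runs a raised bead, 7 mm in x, top 10 mm above the underside. It starts flat and centred on the cork block, underside 20 mm above the table, overhanging 9 mm at each long side: grip it from above across its 58 mm width
- flashing_edge (a point): middle of the strip's plain leading edge, at its underside: 65 mm from the strip's origin along its +x; axes as the strip's
- cork_block: loose cork sanding block under the strip, 68 mm along the strip, 40 mm across it, its top 20 mm above the table. Origin: 2 mm below the table top, under its centre. It may be left anywhere
- roof: plywood roof board, 200 (x, up the slope) x 190 (y) mm, on a birdhouse fixed to the table. Origin: middle of its top face, 125 mm above the table; it rises 10 degrees away from the robot; y left, z out of the board. Bare from x -100 to +20 mm but for the bedding bar; above +20 mm lies the shingle; a ridge strip at the top edge stands 24 mm above the board
- roof_lip (a point): point on the board's top face straight under the middle of the shingle's free lip: 20 mm up the slope from the roof's origin; axes as the roof's
- roof_stop (a point): point on the board's top face at the middle of the stop batten's front face, under the shingle: 55 mm up the slope from the roof's origin, 35 mm in from the lip; axes as the roof's. The strip's leading edge is home here. The batten is 10 mm tall; side battens under the shingle leave a slot 92 mm wide (y +-46 mm)
- shingle (a joint): hinge, at its upper edge, of the brown wooden shingle (186 mm wide, 5 mm thick, 75 mm from hinge to lip; three tabs moving as one). 0 = lying down, underside 10 mm above the board all along; grows as the lip is lifted (rad; 0.08 is 6 mm at the lip). Weight and a weak spring hold it down, about 1 N at the lip
- shingle_lip (a point): middle of the shingle's free lip, at its underside; axes as the shingle's
- bed_bar (a joint): travel of the black rubber bedding bar in the roof, 16 (x) x 40 (y) mm, centred 40 mm down the slope from the roof's origin. 0 = up, standing 5 mm above the board; 0.005 m = fully down, flush with the board. Springs: it starts to move at about 2 N and is fully down at about 6 N
- bar_top (a point): centre of the bedding bar's top face; axes as the roof's
- wood_glue: bystander: white glue bottle with orange cap, 30 x 37 x 94 mm, standing to the right of the birdhouse; origin: centre of its underside
- plum_jar: bystander: small jar with black lid and purple label, 33 mm across, 42 mm tall, standing to the right of the birdhouse; origin: centre of its underside
- yellow_pot: bystander: yellow paint pot, 57 x 46 x 35 mm, standing to the left of the birdhouse; origin: centre of its underside
Not all that is in view belongs to the job. Leave any purple or white look-alike of the flashing alone.

How it is judged:
By the outcome, as a careful person would: the job done as asked, in the order asked, and still so for the second after the job is handed in, while the arm keeps its last pose, push and grip.
It also fails if it takes over 61 s, if anything falls off the work surface, if the arm or the gripper's body presses on something with over 40 N, if the wrist force passes 120 N, or if a joint passes its speed limit or range.

## Working session

There is one attempt and no reset: what is moved stays moved. The work goes in short steps, Python scripts to look and compute and a tool call to move; the robot and the scene stay as the last step left them, time stands still between calls to the robot, and variables do not carry over. Pictures are saved under pics/ and viewed, at most 10 in all, crops included, and the job is handed in when it is done.

Besides the shell and the picture viewer there is one more tool, called after "Request:" by a JSON object that holds its "fn" and its "kwargs". arm_command: Moves the arm, as the interface text tells. Shifts and turns lie within -1 to 1; 1 stands for 0.2 m of shift or pi rad of turn. Its arguments: {"type":"object","properties":{"increments":{"type":"array","items":{"type":"array","items":{"type":"number","minimum":-1,"maximum":1}}},"fingers":{"type":"number"},"force":{"type":"number"}},"required":["increments"]}

```bash
mkdir -p pics
python3 - <<'E'
from plant import *
import cv2
for n in ("side","top"):
    c=read_camera(n); cv2.imwrite(f"pics/{n}0.png",c["image"][:,:,::-1])
    print(n,c["fx"],c["fy"],c["cx"],c["cy"],c["k1"],c["T"].round(4).tolist())
s=read_state();print({k:(v if not hasattr(v,'round') else v.round(3)) if not isinstance(v,list) else v for k,v in s.items()})
E
```

```text
side 444.39462928275094 444.39462928275094 284.9077319263011 207.515031371497 0.037050607815094866 [[0.9964, -0.0322, 0.0783, 0.4237], [-0.0844, -0.4461, 0.891, -1.1816], [0.0062, -0.8944, -0.4473, 0.6959], [0.0, 0.0, 0.0, 1.0]]
top 417.82745801903394 417.82745801903394 276.0586187628618 210.10788593352055 -0.1251548960209764 [[0.0234, -0.9911, 0.1312, 0.3886], [-0.9994, -0.0267, -0.0237, -0.0093], [0.027, -0.1305, -0.9911, 1.3026], [0.0, 0.0, 0.0, 1.0]]
{'t': 0.1, 'q': array([-1.304,  0.131,  1.489, -0.   ,  1.523, -0.085]), 'dq': array([ 0.   , -0.004, -0.003, -0.002,  0.001,  0.   ]), 'joint_torque': array([ 1.0000e-03, -5.6134e+01, -4.9310e+01,  7.7000e-02,  2.9000e-02,
       -0.0000e+00]), 'tool_pos': array([ 0.207, -0.563,  0.404]), 'orientation': array([-3.092, -0.549,  0.   ]), 'force': array([-0.313, -0.671, -0.045]), 'wrist_torque': array([-0.033, -0.008, -0.008]), 'gripper_force': 0.0, 'opening': 0.09314073101570702}
```

View pics/side0.png

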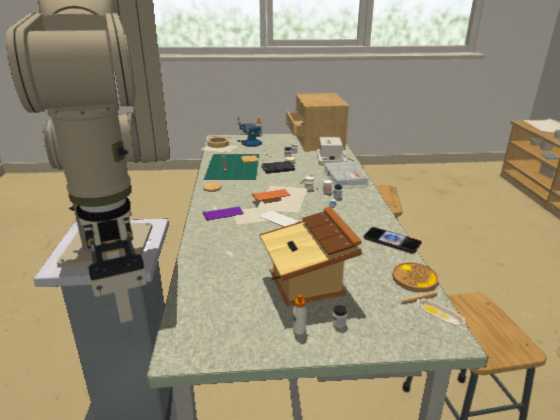

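View pics/top0.png

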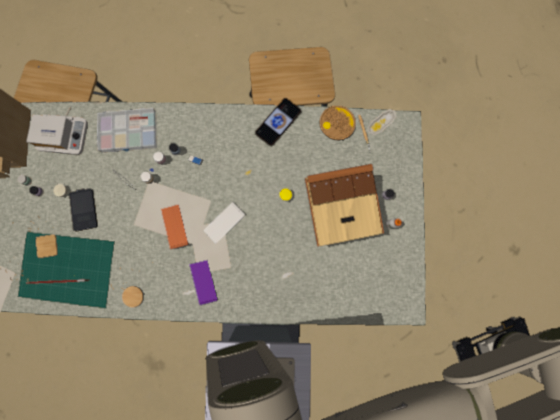

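The side view shows the copper strip at about (271,196) and the birdhouse at (310,255). In the top view the strip is at (175,227), the bar at (347,219) and the roof's wood around (345,215). The purple look-alike is at (203,282) and the white one at (225,222).

```bash
cat > h.py <<'E'
from plant import *
import cv2, numpy as np
from scipy.spatial.transform import Rotation as R
def ray(c,uv):
    uv=np.atleast_2d(np.float64(uv)); k=np.array([[c["fx"],0,c["cx"]],[0,c["fy"],c["cy"]],[0,0,1]])
    p=cv2.undistortPoints(uv.reshape(-1,1,2),k,np.array([c["k1"],0,0,0.])).reshape(-1,2)
    d=np.c_[p,np.ones(len(p))]@c["T"][:3,:3].T
    return c["T"][:3,3],d
def plane(c,uv,p0,n=(0,0,1)):
    o,d=ray(c,uv); n=np.array(n,float); t=((np.array(p0)-o)@n)/(d@n); return o+d*t[:,None]
def tri(c1,u1,c2,u2):
    o1,d1=ray(c1,u1);o2,d2=ray(c2,u2);out=[]
    for a,b in zip(d1,d2):
        s=np.linalg.lstsq(np.c_[a,-b],o2-o1,rcond=None)[0]
        p,q=o1+a*s[0],o2+b*s[1]; out.append(np.r_[(p+q)/2,np.linalg.norm(p-q)])
    return np.array(out)
def blob(m,roi):
    x0,y0,x1,y1=roi; mm=np.zeros(m.shape,np.uint8); mm[y0:y1,x0:x1]=m[y0:y1,x0:x1]
    cs=cv2.findContours(mm,cv2.RETR_EXTERNAL,cv2.CHAIN_APPROX_NONE)[0]; return max(cs,key=cv2.contourArea)
E
python3 - <<'E'
from h import *
t=read_camera("top"); s=read_camera("side")
for n,c,roi,rf,rb in (("top",t,(155,195,195,255),(300,160,390,250),(335,210,360,228)),("side",s,(245,185,295,205),(258,210,365,275),(284,238,300,255))):
    im=c["image"]; h=cv2.cvtColor(im,cv2.COLOR_RGB2HSV)
    m=((h[...,0]<12)&(h[...,1]>150)&(h[...,2]>90)).astype(np.uint8)
    b=blob(m,roi); print(n,cv2.contourArea(b),cv2.minAreaRect(b))
    # strip corners at z .022
    pts=plane(c,b.reshape(-1,2),(0,0,.024))
    r=cv2.minAreaRect((pts[:,:2]*1000).astype(np.float32)); print("strip mm",r)
    mw=((h[...,0]>12)&(h[...,0]<28)&(h[...,1]>80)&(h[...,2]>160)).astype(np.uint8)
    w=blob(mw,rf); print("wood",cv2.contourArea(w),cv2.approxPolyDP(cv2.convexHull(w),4,True).reshape(-1,2).tolist())
    k=blob((h[...,2]<50).astype(np.uint8),rb); print("bar",cv2.minAreaRect(k))
a=cv2.resize(t["image"][190:260,150:220],None,fx=5,fy=5,interpolation=2); b=cv2.resize(t["image"][160:250,300:390],(450,450),interpolation=2)[:350]
u=cv2.resize(s["image"][180:210,240:300],None,fx=5,fy=5,interpolation=2)
v=cv2.resize(s["image"][205:275,250:370],None,fx=4,fy=4)[:,:500]
o=np.zeros((350+280,800,3),np.uint8)[:600]
o[:350,:350]=a;o[:350,350:800]=b;o[350:500,:300]=u;o[350:600,310:790]=v[:250]
cv2.imwrite("pics/crop1.png",o[:,:,::-1])
E
```

```text
top 608.5 ((174.06201171875, 226.74119567871094), (40.20629119873047, 16.962461471557617), 75.57923126220703)
strip mm ((498.089111328125, 272.6466979980469), (124.41358184814453, 52.031005859375), 17.2727108001709)
wood 2489.0 [[375, 195], [381, 232], [319, 245], [312, 205]]
bar ((347.3269348144531, 219.1345977783203), (2.7456257343292236, 11.178619384765625), 78.69007110595703)
side 187.5 ((270.5, 194.50001525878906), (7.069156646728516, 34.68818664550781), 80.53767395019531)
strip mm ((499.8101806640625, 265.3703918457031), (123.88924407958984, 56.91462707519531), 17.305389404296875)
wood 2032.0 [[327, 260], [280, 274], [260, 235], [304, 222]]
bar ((291.88458251953125, 246.07688903808594), (8.320503234863281, 3.605551242828369), 56.3099365234375)
```

View pics/crop1.png

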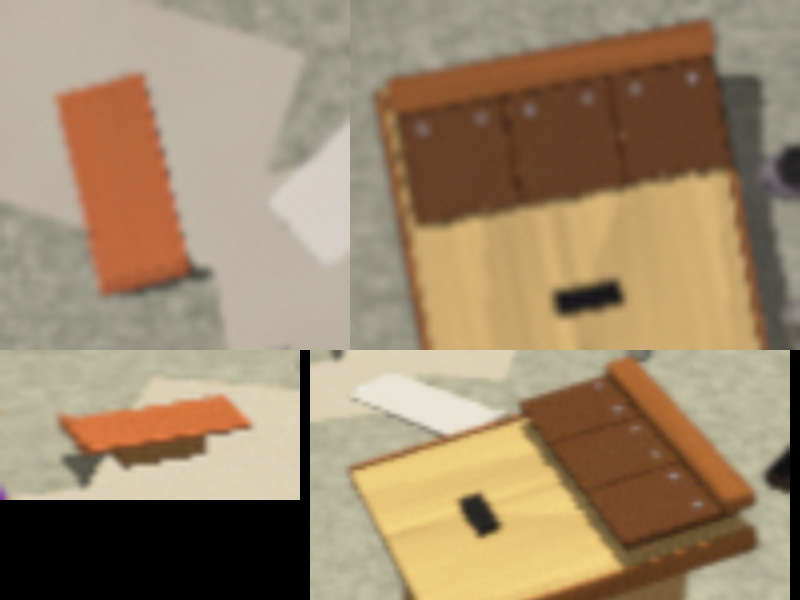

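```bash
cat >> h.py <<'E'
def roofR(yaw): return (R.from_euler('z',yaw)*R.from_euler('y',-np.radians(10))).as_matrix()
E
python3 - <<'E'
from h import *
t=read_camera("top"); s=read_camera("side")
bars={}
for n,c,rf,rb in (("top",t,(300,160,390,250),(335,210,360,228)),("side",s,(258,210,365,275),(284,238,300,255))):
    im=cv2.resize(c["image"],None,fx=4,fy=4,interpolation=cv2.INTER_CUBIC); h=cv2.cvtColor(im,cv2.COLOR_RGB2HSV)
    f=lambda p:(np.asarray(p,float)+.5)/4-.5
    m=((h[...,0]>12)&(h[...,0]<28)&(h[...,1]>80)&(h[...,2]>150)).astype(np.uint8)
    w=blob(m,[4*i for i in rf]); hull=cv2.convexHull(w); ap=cv2.approxPolyDP(hull,10,True).reshape(-1,2)
    k=blob((h[...,2]<95).astype(np.uint8),[4*i for i in rb]); bb=cv2.minAreaRect(k); bars[n]=f(bb[0])
    yaw=.17; o=np.array([.54,-.13,.125])
    P=plane(c,f(ap),o,roofR(yaw)[:,2]); 
    B=plane(c,f(cv2.boxPoints(bb)),o+roofR(yaw)[:,2]*.005-0,roofR(yaw)[:,2])
    for it in range(6):
        Rm=roofR(yaw); bc=plane(c,bars[n],o+Rm[:,2]*.005,Rm[:,2])[0]; o=bc-Rm@[-.04,0,.005]; 
        o[2]=.125
        P=plane(c,f(ap),o,Rm[:,2]); q=(P-o)@Rm
    print(n,"o",o.round(4),"bar",bc.round(4)); print(f(ap).tolist()); print((q*1000).round(1).tolist())
    print("bar box",((plane(c,f(cv2.boxPoints(bb)),o+Rm[:,2]*.005,Rm[:,2])-o)@Rm*1000).round(1).tolist())
    # edge yaws: fit lines to side edges
    C=(plane(c,f(w.reshape(-1,2)),o,Rm[:,2])-o)@Rm*1000
    for lo,hi,nm in ((60,130,"L"),(-130,-60,"R")):
        g=C[(C[:,1]>lo)&(C[:,1]<hi)&(C[:,0]>-80)&(C[:,0]<5)]; e=g[abs(g[:,1]-np.median(g[:,1]))<8]
        p=np.polyfit(e[:,0],e[:,1],1); print(nm,"slope deg",np.degrees(np.arctan(p[0])),"y at -40",np.polyval(p,-40),len(e))
    g=C[(abs(C[:,1])<70)&(C[:,0]<-80)]; 
    if len(g)>10: p=np.polyfit(g[:,1],g[:,0],1); print("front slope",-np.degrees(np.arctan(p[0])),p[1])
    m2=((h[...,0]<12)&(h[...,1]>150)&(h[...,2]>90)).astype(np.uint8)
    b=blob(m2,[4*i for i in ((155,195,195,255) if n=="top" else (245,180,300,210))])
    pts=plane(c,f(b.reshape(-1,2)),(0,0,.024)); print("strip",cv2.minAreaRect((pts[:,:2]*1000).astype(np.float32)))
print("tri",tri(t,bars["top"],s,bars["side"]))
E
```

```text
top o [ 0.5636 -0.2353  0.125 ] bar [ 0.5239 -0.2421  0.123 ]
[[375.875, 194.875], [381.375, 232.375], [317.625, 245.125], [311.125, 202.875]]
[[17.3, -93.8, 0.0], [-93.0, -96.1, 0.0], [-102.0, 94.2, -0.0], [20.8, 96.4, 0.0]]
bar box [[-34.5, 19.4, 5.0], [-32.3, -18.4, 5.0], [-45.5, -19.4, 5.0], [-47.7, 18.4, 5.0]]
L slope deg 2.8774404251074084 y at -40 96.029311839487 116
R slope deg 2.695458549480469 y at -40 -95.31254563561006 119
front slope 2.743897517985009 -99.2442292346748
strip ((498.3093566894531, 272.3904724121094), (125.4996566772461, 52.904197692871094), 16.825414657592773)
side o [ 0.5628 -0.2444  0.125 ] bar [ 0.5231 -0.2512  0.123 ]
[[303.625, 221.625], [328.125, 259.125], [280.125, 274.375], [259.125, 234.125]]
[[21.1, 102.7, 0.0], [23.4, -86.6, 0.0], [-93.9, -90.4, 0.0], [-103.0, 102.5, 0.0]]
bar box [[-48.0, 19.0, 5.0], [-33.1, 25.4, 5.0], [-32.2, -18.5, 5.0], [-46.6, -24.4, 5.0]]
L slope deg -0.3953351945150522 y at -40 106.99435922485077 152
R slope deg 2.6110625147643156 y at -40 -91.94931222184627 139
front slope 2.941190663918057 -99.51871418474242
strip ((499.6903991699219, 265.4079284667969), (125.41084289550781, 61.31853485107422), 15.60899543762207)
tri [[ 5.24251485e-01 -2.43077218e-01  1.18017061e-01  4.76170633e-04]]
```

```bash
cat >> h.py <<'E'
YAW=np.radians(12.5)
BAR=np.array([.524,-.2425,.123]); ROOF=BAR-roofR(YAW)@[-.04,0,.005]; ROOF[2]=.125
D=np.diag([1.,-1,-1])
def inc(p,Rs):
    "p: desired fingertip-centre (world), Rs: strip frame -> row(s)"
    s=read_state(); Rt=Rs@D; tcp=np.array(p)-Rt[:,2]*.186
    R0=R.from_rotvec(s["orientation"]); d=R0.inv().apply(tcp-s["tool_pos"])
    w=(R0.inv()*R.from_matrix(Rt)).as_rotvec()
    print("t",s["t"],"dist",np.linalg.norm(d).round(4),"row",(d/.2).round(4).tolist(),(w/np.pi).round(4).tolist())
def flat(deg,pitch=0): return (R.from_euler('z',deg,degrees=True)*R.from_euler('y',-pitch,degrees=True)).as_matrix()
E
python3 - <<'E'
from h import *
print(ROOF)
inc((.47,-.15,.218),flat(16.8)); inc((.4703,.2623,.10),flat(16.8))
E
```

```text
[ 0.56330622 -0.23378602  0.125     ]
t 0.3 dist 0.4899 row [1.9475, -1.4858, 0.0029] [-0.0002, -0.0, 0.0187]
t 0.3 dist 0.8746 row [2.6593, -3.4202, 0.594] [-0.0002, -0.0, 0.0187]
```

Request:
{"fn": "arm_command", "kwargs": {"increments": [[0.98, -0.74, 0, 0, 0, 0.0187], [0.98, -0.74, 0, 0, 0, 0.0187], [0.98, -0.74, 0, 0, 0, 0.0187], [0.98, -0.74, 0, 0, 0, 0.0187], [0.98, -0.74, 0, 0, 0, 0.0187]], "fingers": -1}}

```text
t: 0.92
tool_pos: [0.3416, -0.3539, 0.405]
orientation: [-3.107, -0.467, -0.001]
force: [-0.8, 0.2, 0.1]
opening: 0.0933
gripper_force: 0.0
```

Request:
{"fn": "arm_command", "kwargs": {"increments": [[0.98, -0.74, 0, 0, 0, 0], [0.98, -0.74, 0, 0, 0, 0], [0.98, -0.74, 0, 0, 0, 0], [0.98, -0.74, 0, 0, 0, 0], [0.98, -0.74, 0, 0, 0, 0]]}}

```text
t: 1.55
tool_pos: [0.4862, -0.1563, 0.4046]
orientation: [-3.106, -0.466, -0.0]
force: [-0.1, 0.0, -1.1]
opening: 0.0929
gripper_force: 0.0
```

Request:
{"fn": "arm_command", "kwargs": {"increments": [[0.35, -0.95, 0, 0, 0, 0], [0.35, -0.95, 0, 0, 0, 0], [0.35, -0.95, 0, 0, 0, 0], [0.35, -0.95, 0, 0, 0, 0], [0.35, -0.95, 0, 0, 0, 0]]}}

```text
t: 2.17
tool_pos: [0.4969, 0.043, 0.4047]
orientation: [3.107, 0.46, -0.0]
force: [0.1, -0.2, -0.3]
opening: 0.0932
gripper_force: 0.0
```

Run:
```python
from h import *
inc((.4703,.2623,.10),flat(16.8))
s=read_state();print(s["tool_pos"],s["q"])
```

```text
t 2.175 dist 0.2508 row [0.1903, -1.0886, 0.5926] [0.0002, 0.0001, 0.0002]
[0.49694195 0.04297499 0.40468048] [-1.62562818e-02 -1.46109643e-01  1.76335609e+00 -7.98421334e-04
  1.52449098e+00  1.26073137e+00]
```

Request:
{"fn": "arm_command", "kwargs": {"increments": [[0.19, -1.0, 0.5, 0, 0, 0], [0.19, -1.0, 0.5, 0, 0, 0], [0.19, -1.0, 0.5, 0, 0, 0], [0.19, -1.0, 0.5, 0, 0, 0], [0.19, -1.0, 0.5, 0, 0, 0]]}}

```text
t: 2.8
tool_pos: [0.4753, 0.2455, 0.3027]
orientation: [3.107, 0.46, -0.005]
force: [-0.2, -0.3, 0.4]
opening: 0.0928
gripper_force: 0.0
```

Run:
```python
from h import *
inc((.4703,.2623,.06),flat(16.8))
t=read_camera("top"); s=read_camera("side")
print(s["T"][:3,3])
a=cv2.resize(t["image"][180:280,130:250],(480,400),interpolation=2); b=cv2.resize(s["image"][130:230,220:320],(320,320),interpolation=2)
o=np.zeros((400,800,3),np.uint8); o[:,:480]=a;o[:320,480:]=b
cv2.imwrite("pics/c2.png",o[:,:,::-1])
```

```text
t 2.8 dist 0.0593 row [0.0013, -0.0878, 0.2832] [0.0002, 0.0011, 0.0002]
[ 0.42369957 -1.18155353  0.69587987]
```

View pics/c2.png

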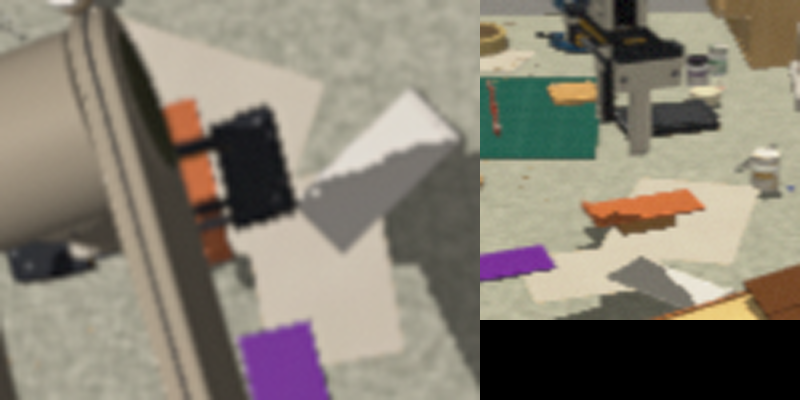

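The crop shows the gripper above the strip's near half. In the side inset the strip runs from (585,210) to (700,205), with the raised bead on its left, near end. I'm descending.

Request:
{"fn": "arm_command", "kwargs": {"increments": [[0, -0.088, 0.1, 0, 0.001, 0], [0, -0.088, 0.2, 0, 0.001, 0], [0, -0.088, 0.283, 0, 0.001, 0], [0, -0.088, 0.283, 0, 0.001, 0], [0, -0.088, 0.283, 0, 0.001, 0]]}}

```text
t: 3.52
tool_pos: [0.471, 0.2624, 0.249]
orientation: [-3.108, -0.457, -0.007]
force: [0.4, -0.4, -0.7]
opening: 0.0928
gripper_force: 0.0
```

Run:
```python
from h import *
inc((.4703,.2623,.021),flat(16.8))
```

```text
t 3.525 dist 0.042 row [-0.0043, -0.0004, 0.2101] [-0.0, -0.0013, -0.0004]
```

Request:
{"fn": "arm_command", "kwargs": {"increments": [[0, 0, 0.09, 0, 0, 0], [0, 0, 0.16, 0, 0, 0], [0, 0, 0.19, 0, 0, 0], [0, 0, 0.19, 0, 0, 0], [0, 0, 0.19, 0, 0, 0]]}}

```text
t: 4.15
tool_pos: [0.4706, 0.2631, 0.2105]
orientation: [-3.107, -0.459, -0.006]
force: [-0.2, -0.2, 0.3]
opening: 0.0927
gripper_force: 0.0
```

Run:
```python
from h import *
inc((.4703,.2623,.021),flat(16.8))
read_camera("top")
inc((.4703,.2623,.021),flat(16.8)); print(read_state()["tool_pos"])
```

```text
t 4.15 dist 0.0036 row [-0.0028, 0.0036, 0.0173] [-0.0, -0.0012, -0.0]
t 4.2 dist 0.0037 row [-0.0031, 0.0035, 0.0181] [-0.0, -0.0013, -0.0]
[0.47068057 0.26314841 0.21062979]
```

Request:
{"fn": "arm_command", "kwargs": {"increments": [[0, 0, 0.018, 0, -0.0013, 0], [0, 0, 0.018, 0, -0.0013, 0], [0, 0, 0.018, 0, -0.0013, 0], [0, 0, 0.018, 0, -0.0013, 0], [0, 0, 0.018, 0, -0.0013, 0]]}}

```text
t: 4.82
tool_pos: [0.4704, 0.263, 0.2066]
orientation: [3.108, 0.459, -0.001]
force: [-0.1, -1.1, -0.2]
opening: 0.093
gripper_force: 0.0
```

Run:
```python
from h import *
inc((.4703,.2623,.021),flat(16.8)); print(read_state()["tool_pos"])
```

```text
t 4.825 dist 0.0008 row [-0.0017, 0.0032, -0.0021] [-0.0, 0.0003, -0.0]
[0.47044868 0.26301132 0.20658952]
```

Tip is at z≈0.0206. Closing.

Request:
{"fn": "arm_command", "kwargs": {"increments": [[0, 0, 0, 0, 0, 0], [0, 0, 0, 0, 0, 0], [0, 0, 0, 0, 0, 0], [0, 0, 0, 0, 0, 0], [0, 0, 0, 0, 0, 0]], "fingers": 1, "force": 30}}

```text
t: 5.45
tool_pos: [0.4704, 0.263, 0.2065]
orientation: [3.108, 0.459, -0.001]
force: [-0.1, -0.8, -0.8]
opening: 0.0573
gripper_force: 30.0
```

Request:
{"fn": "arm_command", "kwargs": {"increments": [[0, 0, 0, 0, 0, 0], [0, 0, 0, 0, 0, 0], [0, 0, 0, 0, 0, 0], [0, 0, 0, 0, 0, 0], [0, 0, 0, 0, 0, 0]], "force": 45}}

```text
t: 6.08
tool_pos: [0.4704, 0.263, 0.2065]
orientation: [3.108, 0.459, -0.002]
force: [0.4, -0.0, 0.2]
opening: 0.0566
gripper_force: 45.0
```

Request:
{"fn": "arm_command", "kwargs": {"increments": [[0, 0, -0.05, 0, 0, 0], [0, 0, -0.2, 0, 0, 0], [0, 0, -0.45, 0, 0, 0], [0, 0, -0.7, 0, 0, 0], [0, 0, -0.7, 0, 0, 0]]}}

```text
t: 6.7
tool_pos: [0.4721, 0.2637, 0.3528]
orientation: [-3.105, -0.458, -0.014]
force: [-0.1, 0.2, -1.5]
opening: 0.0568
gripper_force: 45.0
```

Run:
```python
from h import *
inc((.40,0,.26),flat(12.5,6))
t=read_camera("top"); s=read_camera("side")
a=cv2.resize(t["image"][150:270,130:250],(400,400),interpolation=2); b=cv2.resize(s["image"][110:210,220:320],(400,400),interpolation=2)
cv2.imwrite("pics/c3.png",np.hstack([a,b])[:,:,::-1])
```

```text
t 6.7 dist 0.2976 row [-0.8187, 1.1505, -0.4698] [-0.0018, 0.0305, 0.0238]
```

View pics/c3.png

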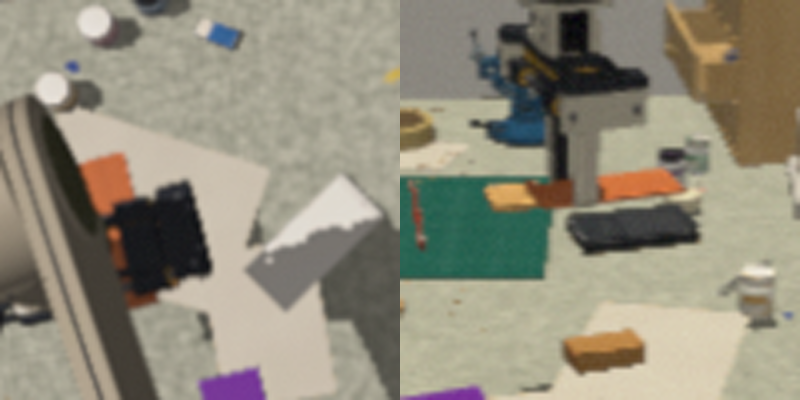

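The strip is held level and the cork block stays behind, visible at (605,350) in the side inset. Next I'm moving to hover before the lip.

```bash
cat >> h.py <<'E'
GX=-.030; GZ=.0006
def goal(nose,a,dyaw=0,roof=None):
    Rr=roofR(YAW); Rs=Rr@R.from_euler('zy',[0,0]).as_matrix()@R.from_euler('z',dyaw,degrees=True).as_matrix()@R.from_euler('y',a,degrees=True).as_matrix()
    n=(ROOF if roof is None else roof)+Rr@(np.array(nose)/1000); p=n+Rs@[GX-.065,0,GZ]
    print("tip",p.round(4)); inc(p,Rs)
E
python3 - <<'E'
from h import *
goal((-20,0,60),4)
E
```

```text
tip [ 0.4416 -0.2608  0.1713]
t 6.8 dist 0.5303 row [-0.9924, 2.4584, -0.0463] [-0.0013, 0.0331, 0.0238]
```

Request:
{"fn": "arm_command", "kwargs": {"increments": [[-0.1, 0.2, -0.2, 0, 0.007, 0.005], [-0.2, 0.5, -0.3, 0, 0.016, 0.012], [-0.3, 0.8, -0.3, 0, 0.025, 0.018], [-0.35, 0.95, -0.3, 0, 0.033, 0.024], [-0.35, 0.95, -0.3, 0, 0.033, 0.024]]}}

```text
t: 7.42
tool_pos: [0.4579, 0.0588, 0.4046]
orientation: [-3.105, -0.333, -0.154]
force: [0.2, -0.6, -1.2]
opening: 0.0566
gripper_force: 45.0
```

Run:
```python
from h import *
goal((-20,0,60),4)
```

```text
tip [ 0.4416 -0.2608  0.1713]
t 7.425 dist 0.3293 row [-0.5365, 1.5458, 0.1831] [-0.0011, 0.0016, -0.0015]
```

Request:
{"fn": "arm_command", "kwargs": {"increments": [[-0.1, 0.25, 0, 0, 0, 0], [-0.2, 0.5, 0, 0, 0, 0], [-0.28, 0.75, 0, 0, 0, 0], [-0.35, 0.95, 0, 0, 0, 0], [-0.35, 0.95, 0, 0, 0, 0]]}}

```text
t: 8.05
tool_pos: [0.4312, -0.141, 0.3969]
orientation: [-3.103, -0.334, -0.154]
force: [0.3, 0.2, -3.1]
opening: 0.0571
gripper_force: 45.0
```

Request:
{"fn": "arm_command", "kwargs": {"increments": [[-0.08, 0.25, 0, 0, 0, 0], [-0.15, 0.45, 0.05, 0, 0, 0], [-0.19, 0.6, 0.1, 0, 0, 0], [-0.19, 0.6, 0.16, 0, 0, 0], [-0.19, 0.6, 0.16, 0, 0, 0]]}}

```text
t: 8.68
tool_pos: [0.4239, -0.2623, 0.3604]
orientation: [-3.101, -0.34, -0.154]
force: [-1.0, -0.3, -0.8]
opening: 0.0567
gripper_force: 45.0
```

Run:
```python
from h import *
goal((-20,0,60),4)
t=read_camera("top"); s=read_camera("side")
a=cv2.resize(t["image"][150:270,290:410],(400,400),interpolation=2); b=cv2.resize(s["image"][170:290,240:360],(400,400),interpolation=2)
cv2.imwrite("pics/c4.png",np.hstack([a,b])[:,:,::-1])
```

```text
tip [ 0.4416 -0.2608  0.1713]
t 8.675 dist 0.0051 row [-0.0113, 0.0118, 0.0194] [-0.0025, 0.0014, -0.0]
```

View pics/c4.png

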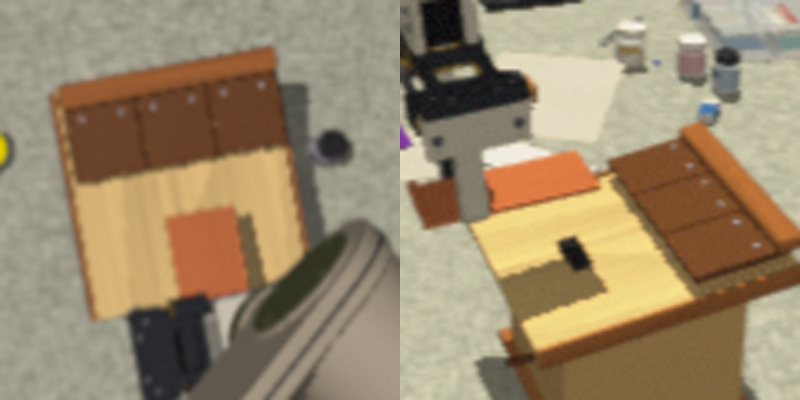

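The front of the strip shows clearly in the top inset, with its plain edge from (167,217) to (236,208). I'm measuring its pose relative to the roof.

```bash
cat >> h.py <<'E'
def nosecheck():
    s=read_state(); Rt=R.from_rotvec(s["orientation"]).as_matrix(); Rs=Rt@D
    tip=s["tool_pos"]+Rt[:,2]*.186; o=tip-Rs@[GX,0,GZ]
    Rr=roofR(YAW); n=o+Rs@[.065,0,0]; print("nose by arm, roof mm",((n-ROOF)@Rr*1000).round(1))
    for nm in ("top","side"):
        c=read_camera(nm); im=cv2.resize(c["image"],None,fx=4,fy=4,interpolation=cv2.INTER_CUBIC); h=cv2.cvtColor(im,cv2.COLOR_RGB2HSV)
        f=lambda p:(np.asarray(p,float)+.5)/4-.5
        m=((h[...,0]<13)&(h[...,1]>150)&(h[...,2]>150)).astype(np.uint8)
        b=blob(m,[4*i for i in ((325,195,370,245) if nm=="top" else (255,205,340,260))])
        P=(plane(c,f(b.reshape(-1,2)),o+Rs[:,2]*.004,Rs[:,2])-o)@Rs*1000  # strip coords
        e=P[(abs(P[:,1])<22)&(P[:,0]>40)]; p=np.polyfit(e[:,1],e[:,0],1)
        print(nm,"nose x",p[1].round(1),"yaw err",-np.degrees(p[0]).round(2),"n",len(e),end=" ")
        for lo,hi in ((20,40),(-40,-20)):
            g=P[(P[:,1]>lo)&(P[:,1]<hi)&(P[:,0]>5)&(P[:,0]<58)]
            if len(g)>8: q=np.polyfit(g[:,0],g[:,1],1); print("edge y",np.polyval(q,30).round(1),"deg",np.degrees(q[0]).round(2),end=" ")
        print()
E
python3 - <<'E'
from h import *
nosecheck()
E
```

```text
nose by arm, roof mm [-17.4   3.   65.3]
top nose x 64.0 yaw err -0.6 n 63 edge y 29.2 deg -0.28 edge y -26.3 deg -0.52 
side nose x 61.4 yaw err 11.76 n 45 edge y 22.5 deg 0.53 edge y -31.9 deg -0.87
```

Run:
```python
from h import *
goal((-2,-1.4,15),4,.4)
```

```text
tip [ 0.467  -0.2573  0.1301]
t 8.875 dist 0.0536 row [0.0925, 0.0185, 0.2508] [-0.0013, 0.0005, -0.0019]
```

Request:
{"fn": "arm_command", "kwargs": {"increments": [[0.02, 0.01, 0.06, 0, 0, 0], [0.05, 0.018, 0.13, 0, 0, -0.001], [0.07, 0.018, 0.2, -0.001, 0, -0.002], [0.092, 0.018, 0.25, -0.001, 0, -0.002], [0.092, 0.018, 0.25, -0.001, 0, -0.002]]}}

```text
t: 9.5
tool_pos: [0.4473, -0.2619, 0.3132]
orientation: [-3.105, -0.349, -0.157]
force: [0.2, 0.3, -0.6]
opening: 0.0567
gripper_force: 45.0
```

Run:
```python
from h import *
goal((2,-1.4,3),4,.4); nosecheck()
goal((2,-1.4,3),4,.4)
```

```text
tip [ 0.4729 -0.2559  0.119 ]
t 9.5 dist 0.0115 row [0.0292, -0.0018, 0.0494] [-0.001, 0.0012, -0.0004]
nose by arm, roof mm [-3.8 -1.4 13. ]
top nose x 63.8 yaw err -1.01 n 60 edge y 29.2 deg -0.77 edge y -26.4 deg -0.9 
side nose x 62.5 yaw err 0.0 n 39 edge y 23.4 deg -0.39 edge y -31.1 deg -1.51 
tip [ 0.4729 -0.2559  0.119 ]
t 9.6 dist 0.0127 row [0.0283, -0.004, 0.0567] [-0.0004, 0.0007, -0.0004]
```

Request:
{"fn": "arm_command", "kwargs": {"increments": [[0.01, 0, 0.02, 0, 0, 0.001], [0.02, -0.002, 0.035, 0, 0.001, 0.001], [0.028, -0.003, 0.05, 0, 0.001, 0.001], [0.028, -0.003, 0.055, 0, 0.001, 0.001], [0.028, -0.003, 0.055, 0, 0.001, 0.001]]}}

```text
t: 10.22
tool_pos: [0.4537, -0.2603, 0.3042]
orientation: [-3.106, -0.344, -0.164]
force: [-0.6, -0.3, -0.1]
opening: 0.0569
gripper_force: 45.0
```

Run:
```python
from h import *
nosecheck(); goal((14,-1.4,3),4,.7)
t=read_camera("top"); s=read_camera("side")
a=cv2.resize(t["image"][180:240,310:380],(350,300),interpolation=2); b=cv2.resize(s["image"][200:275,250:362],(450,300),interpolation=2)
cv2.imwrite("pics/c5.png",np.hstack([a,b])[:,:,::-1])
```

```text
nose by arm, roof mm [ 2.  -1.8  3.4]
top nose x 63.8 yaw err -0.73 n 60 edge y 29.3 deg -0.75 edge y -25.6 deg -0.77 
side nose x 61.7 yaw err 2.82 n 38 edge y 23.0 deg -0.67 edge y -32.0 deg -1.12 
tip [ 0.4845 -0.2539  0.1211]
t 10.325 dist 0.0121 row [0.0605, 0.0011, -0.0019] [-0.0004, -0.0004, -0.0031]
```

View pics/c5.png

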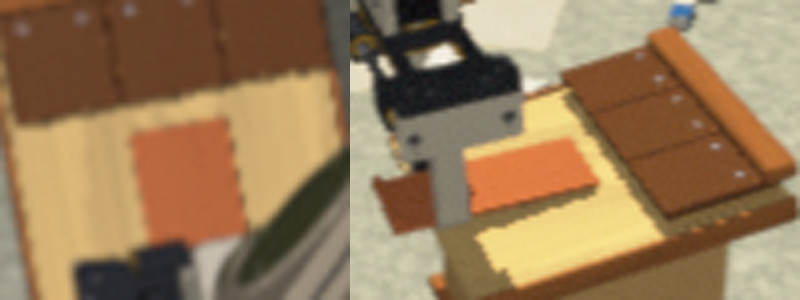

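Request:
{"fn": "arm_command", "kwargs": {"increments": [[0.015, 0, -0.002, 0, 0, -0.002], [0.03, 0, -0.002, 0, 0, -0.004], [0.045, 0, -0.002, 0, 0, -0.004], [0.06, 0.001, -0.002, 0, 0, -0.004], [0.06, 0.001, -0.002, 0, 0, -0.004]]}}

```text
t: 11.05
tool_pos: [0.4656, -0.2578, 0.306]
orientation: [-3.105, -0.364, -0.165]
force: [0.1, -1.4, -1.0]
opening: 0.0568
gripper_force: 45.0
```

Run:
```python
from h import *
nosecheck(); goal((32,-1.4,3),4,.8)
```

```text
nose by arm, roof mm [14.3 -0.8  3. ]
top nose x 64.6 yaw err -1.49 n 60 edge y 29.2 deg -0.6 edge y -25.8 deg -0.58 
side nose x 62.0 yaw err 7.59 n 42 edge y 22.8 deg -1.28 edge y -32.2 deg -1.53 
tip [ 0.5019 -0.2502  0.1242]
t 11.15 dist 0.0181 row [0.0902, 0.0026, -0.0068] [-0.0005, -0.0003, 0.0004]
```

Request:
{"fn": "arm_command", "kwargs": {"increments": [[0.02, 0.001, -0.002, 0, 0, 0], [0.04, 0.002, -0.003, 0, 0, 0], [0.065, 0.003, -0.005, 0, 0, 0], [0.09, 0.004, -0.007, 0, 0, 0], [0.09, 0.004, -0.007, 0, 0, 0]]}}

```text
t: 11.78
tool_pos: [0.4832, -0.2545, 0.3093]
orientation: [-3.105, -0.364, -0.165]
force: [0.8, 0.5, -1.1]
opening: 0.057
gripper_force: 45.0
```

Run:
```python
from h import *
nosecheck(); goal((48,-1.6,3),4,.8)
t=read_camera("top"); s=read_camera("side")
a=cv2.resize(t["image"][180:240,310:380],(350,300),interpolation=2); b=cv2.resize(s["image"][200:275,250:362],(450,300),interpolation=2)
cv2.imwrite("pics/c6.png",np.hstack([a,b])[:,:,::-1])
```

```text
nose by arm, roof mm [32.6 -1.3  3.2]
top nose x 49.7 yaw err -2.25 n 60 edge y 27.9 deg -0.68 edge y -25.4 deg 0.85 
side nose x 49.9 yaw err 1.08 n 35 edge y 23.1 deg 0.24 edge y -31.3 deg 5.06 
tip [ 0.5173 -0.247   0.127 ]
t 11.875 dist 0.016 row [0.0799, 0.0008, -0.0055] [-0.0005, -0.0003, 0.0004]
```

View pics/c6.png

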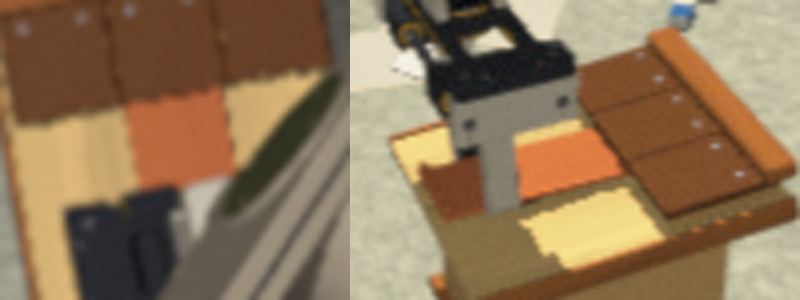

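The top inset shows the strip's edge under the lip, with the strip spanning columns 130–228 against the lip's 20–333, so it's centred. The shingle hasn't lifted.

Request:
{"fn": "arm_command", "kwargs": {"increments": [[0.02, 0, -0.002, 0, 0, 0], [0.04, 0, -0.003, 0, 0, 0], [0.06, 0.001, -0.004, 0, 0, 0], [0.08, 0.001, -0.0055, 0, 0, 0], [0.08, 0.001, -0.0055, 0, 0, 0]]}}

```text
t: 12.6
tool_pos: [0.4986, -0.251, 0.3121]
orientation: [-3.105, -0.364, -0.165]
force: [0.3, 0.9, -1.7]
opening: 0.057
gripper_force: 45.0
```

Run:
```python
from h import *
nosecheck(); goal((55,-1.6,2.5),4,.8)
```

```text
nose by arm, roof mm [48.5 -1.2  3.2]Traceback (most recent call last):
  File "<stdin>", line 2, in <module>
  File "h.py", line 46, in nosecheck
    e=P[(abs(P[:,1])<22)&(P[:,0]>40)]; p=np.polyfit(e[:,1],e[:,0],1)
                                         ~~~~~~~~~~^^^^^^^^^^^^^^^^^
    raise TypeError("expected non-empty vector for x")
TypeError: expected non-empty vector for x
```

Request:
{"fn": "arm_command", "kwargs": {"increments": [[0.006, 0, -0.001, 0, 0, 0], [0.012, 0.001, -0.001, 0, 0, 0], [0.018, 0.001, -0.001, 0, 0, 0], [0.024, 0.002, -0.002, 0, 0, 0], [0.024, 0.002, -0.002, 0, 0, 0]]}}

```text
t: 13.28
tool_pos: [0.503, -0.2504, 0.313]
orientation: [-3.105, -0.364, -0.165]
force: [0.6, -0.0, -0.5]
opening: 0.0569
gripper_force: 45.0
```

Request:
{"fn": "arm_command", "kwargs": {"increments": [[0.003, 0, 0, 0, 0, 0], [0.006, 0, 0, 0, 0, 0], [0.009, 0, 0, 0, 0, 0], [0.012, 0, 0, 0, 0, 0], [0.012, 0, 0, 0, 0, 0]]}}

```text
t: 13.9
tool_pos: [0.5045, -0.25, 0.3124]
orientation: [-3.104, -0.363, -0.16]
force: [-5.7, -2.2, -2.0]
opening: 0.0564
gripper_force: 45.0
```

```bash
sed -i 's/^    for nm in ("top","side"):/    print("F roof",(np.array(s["force"])@Rr).round(2),"pitch rel",np.degrees(np.arcsin(-(Rr.T@Rs[:,0])[2])).round(2))\n    if quick: return\n&/; s/def nosecheck():/def nosecheck(quick=1):/' h.py
python3 - <<'E'
from h import *
nosecheck(); goal((55,-1.6,2.5),4,.8)
E
```

```text
nose by arm, roof mm [54.  -1.5  2.3]
F roof [-6.29 -0.94 -0.96] pitch rel 4.09
tip [ 0.5241 -0.2455  0.1277]
t 13.9 dist 0.0008 row [0.0034, -0.002, -0.0007] [-0.0008, 0.0005, 0.0002]
```

Contact with the batten at x≈54 mm, with −6 N along the slope, so the strip is butted. Next is laying it flat.

Run:
```python
from h import *
goal((54,-1.5,1.2),2,.8);goal((54,-1.5,0),0,.8);goal((54,-1.5,-1),0,.8)
```

```text
tip [ 0.5237 -0.2455  0.1229]
t 13.9 dist 0.0082 row [-0.0333, -0.0025, 0.0233] [-0.0008, 0.0116, 0.0002]
tip [ 0.5244 -0.2453  0.1185]
t 13.9 dist 0.016 row [-0.0645, -0.0025, 0.0476] [-0.0008, 0.0227, 0.0002]
tip [ 0.5246 -0.2453  0.1175]
t 13.9 dist 0.0166 row [-0.0642, -0.0025, 0.0526] [-0.0008, 0.0227, 0.0002]
```

Request:
{"fn": "arm_command", "kwargs": {"increments": [[-0.008, 0, 0.006, 0, 0.003, 0], [-0.016, -0.001, 0.012, 0, 0.006, 0], [-0.025, -0.001, 0.018, 0, 0.009, 0], [-0.033, -0.001, 0.024, 0, 0.0116, 0], [-0.033, -0.001, 0.024, 0, 0.0116, 0]]}}

```text
t: 14.52
tool_pos: [0.4985, -0.2514, 0.3072]
orientation: [-3.097, -0.362, -0.217]
force: [-7.6, -0.9, 0.5]
opening: 0.0567
gripper_force: 45.0
```

Run:
```python
from h import *
nosecheck()
goal((54.3,-1.5,0.3),0,.8)
```

```text
nose by arm, roof mm [54.1 -1.5  1.4]
F roof [-7.4   0.72  1.85] pitch rel 1.97
tip [ 0.5246 -0.2453  0.1188]
t 14.525 dist 0.0076 row [-0.0308, -0.0019, 0.0221] [-0.0007, 0.0109, 0.0001]
```

Request:
{"fn": "arm_command", "kwargs": {"increments": [[-0.008, 0, 0.006, 0, 0.003, 0], [-0.016, -0.001, 0.012, 0, 0.006, 0], [-0.024, -0.001, 0.017, 0, 0.009, 0], [-0.031, -0.001, 0.022, 0, 0.011, 0], [-0.031, -0.001, 0.022, 0, 0.011, 0]]}}

```text
t: 15.15
tool_pos: [0.4931, -0.2526, 0.3025]
orientation: [-3.089, -0.361, -0.271]
force: [-9.3, -2.1, 3.7]
opening: 0.057
gripper_force: 45.0
```

Run:
```python
from h import *
nosecheck()
goal((54.3,-1.5,-.7),0,.8)
```

```text
nose by arm, roof mm [54.3 -1.5  0.8]
F roof [-8.75 -0.01  5.29] pitch rel -0.01
tip [ 0.5248 -0.2452  0.1178]
t 15.15 dist 0.0015 row [0.0002, -0.0018, 0.0075] [-0.0005, -0.0, 0.0001]
```

Request:
{"fn": "arm_command", "kwargs": {"increments": [[0, 0, 0.0025, 0, 0, 0], [0, 0, 0.005, 0, 0, 0], [0, 0, 0.0075, 0, 0, 0], [0, 0, 0.0075, 0, 0, 0], [0, 0, 0.0075, 0, 0, 0]]}}

```text
t: 15.78
tool_pos: [0.4933, -0.2526, 0.3022]
orientation: [-3.09, -0.362, -0.27]
force: [-17.4, 1.0, 14.3]
opening: 0.0568
gripper_force: 45.0
```

Run:
```python
from h import *
nosecheck()
```

```text
nose by arm, roof mm [54.4 -1.5  0.5]
F roof [-14.02   4.76  17.04] pitch rel 0.02
```

Run:
```python
from h import *
t=read_camera("top"); s=read_camera("side")
a=cv2.resize(t["image"][170:250,300:400],(375,300),interpolation=2); b=cv2.resize(s["image"][205:275,250:350],(425,300),interpolation=2)
cv2.imwrite("pics/c7.png",np.hstack([a,b])[:,:,::-1]); nosecheck()
```

```text
nose by arm, roof mm [54.3 -1.4  0.5]
F roof [-13.44   4.94  17.01] pitch rel 0.02
```

View pics/c7.png

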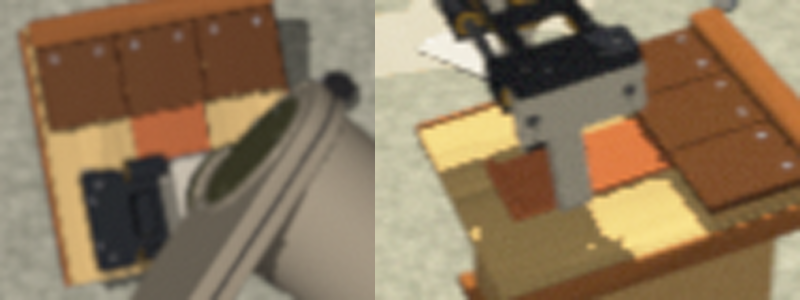

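The strip lies flat with its edge under the lip at columns 133–210 of the top inset. In the side inset there's no visible gap under it and the shingle is down. The press force is about 17 N, so I'm handing in.

```bash
python3 -c "
from plant import *
print(close_job())"
```

```text
the job is handed in; nothing more can be done
None
```

I handed the job in with the flashing under the shingle, butted on the batten and still held pressed at about 17 N, well over the 6 N that puts the bar fully down. In the pictures the shingle stayed down and the strip looks centred, square and flat; the bar itself was out of sight, and no verdict came back.

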